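# Secure a painted panel with a square key

### The arm

A 6-joint arm with a two-finger parallel gripper is mounted at the origin on the work surface. World frame = base frame: x ahead of the robot, y to its left, z up, the work surface at z = 0. Lengths are in m, angles in rad, forces in N, time in s.
With the tool pointing down it reaches from about 0.3 to 0.825 m from the base axis. Payload 5.4 kg.
Tool frame: the origin (TCP) lies on the centre line of the jaws, within the pads' length; the fingertips stand 8 mm ahead of it and the grasp point (between the pads) lies 11 mm behind it (ctrl.tip_reach is the distance from the TCP to the fingertips, in m); z points along the fingers, y is the line along which they close (so a half turn about z gives the same grasp; the last joint's range is limited). The gripper opens to 92 mm and grips with 3 to 60 N. Pads are 20 mm wide; open, the fingers measure 128 mm over their backs; the gripper's body (75 mm by 189 mm) begins 69 mm behind the grasp point.
Start: joints at [0.936, 0.158, 1.597, -0, 1.386, -0.21], TCP at [0.237, 0.524, 0.223] pointing down, gripper open.
Joint ranges: [-2.91, 2.91], [-0.94, 2.29], [0.18, 2.7], [-1.29, 4.43], [0.17, 2.64], [-3, 3]. Speed limits (rad/s): [2.57, 2.57, 3.14, 3.14, 3.14, 3.14].

### API

Orientations are given as a unit quaternion [x, y, z, w].
In Python, from workcell import ctrl gives the robot as it stands.
- The arm moves only by the shell command python3 -m handwheel 'ROWS' [FORCE]. ROWS is JSON, a list that holds one entry, the list of rows, each a list of 7 numbers: the shift along the tool's x, y, z in cm, then the turn, a rotation vector about the tool's x, y, z in rad, then the closure, from -1 (fully open) to 1 (shut). A call has 1 to 20 rows; each row shifts and turns the commanded pose from where the row before left it, along the tool's axes as they then stand; what a row does not reach is not made up. A row lasts 1/8 s, in which the tool goes at most 62.5 mm and 10.7 degrees, less where a joint would pass 70% of its speed; a pose out of reach is approached as far as the arm can. A call with a gripper value outside its range is refused whole. The fingers move at their own pace and stop on an object; FORCE is the grip in N (left out, the last holds). Time passes only in rows, so rows that do not move let the fingers close. It gives the time, the measured TCP pose, the force, the opening and the grip force at its end, in the units of the state.
- ctrl.sense(): the state, without advancing time (a new reading comes with each control period).
- ctrl.read_camera(name): name is "scene" or "top" or "wrist"; returns the picture (480x640x3 uint8, red, green, blue); there is no depth.
- ctrl.camera_model(name): a dict with "mtx" (3x3 intrinsics, pixels), "D" ([k1, k2, p1, p2, k3] as OpenCV has them; the pictures are not rectified), "position" and "rotation" of the camera in the world. Camera axes: x right, y down, z forward; pixel columns grow to the right and rows downward; lengths in m; the calibration is good to about 2 mm. A picture is of the moment at which its call begins: read the wrist's pose just before it. camera_model takes no time and is no camera call; for the wrist camera it gives the pose at the moment of the call.
- ctrl.hand_in(): hands the job in; it is judged then, once.
The state is a dict: "time": time; "joint_positions": joint angles; "joint_velocities": joint speeds; "effort": joint torques, N m; "ee_pos": TCP position; "eef_rot": TCP orientation; "contact_force": force on the tool from outside, world axes, zero at the start; "ft_torque": the same for the moment, N m; "opening": opening from 0.0 (shut) to 1.0 (fully open); "gripper_force": force on a finger pad.
Only numpy, scipy, OpenCV 4.12 (cv2) and the standard library are available. Lean on these libraries where they do the work, as an engineer would, in place of code of your own. Each camera call takes 0.05 s, during which the arm holds its last target. There are 200 camera calls.

### The job

Secure the painted panel in its jig: take the green square key from its sloping rest, stand it upright and fully home in the square recess of the brass screw, and let go so that it stands there by itself. Then take a fresh hold of the key and turn the screw clockwise (seen from above) to its stop, so that the red keeper bar lies over the panel, and leave the key standing home in the screw. Turn the screw only with the key, not with the fingers on the brass or the red bar, and leave the panel, jar, dropper bottle, dish and brush where they are.

Things in the scene. Friction and masses are not known exactly. Their poses are not given: they have to be found in the camera images.
- key: Steel key with green handle, 120 g. x axis: along the key, handle to tip; origin on the axis at the collar's front face. Handle 28 x 28 mm square, x -108 to -28 mm; round shank 14 mm thick; collar 28 x 28 mm, x -6 to 0; tip 14 x 14 mm, 17.5 mm long (last 3.5 mm 10.5 mm wide). All flats are parallel to its y and z: any quarter turn fits the recess.
- key_grip (a point): Point on the axis in the green handle, 30 mm from the butt (78 mm behind the collar's front face); axes as key. At the start the key lies on the rest, y axis level, tip 20 degrees below level and away from the robot; the rear 42 mm of the handle overhangs free. Lift it about 40 mm to clear the rest.
- key_collar (a point): The same point and axes as key: on the key axis, at the front face of the collar (the face on the tip side).
- rest: Fixed pale wooden rest, foot 120 x 60 mm, 65 mm high at its robot side, with a channel sloping 20 degrees down along its x axis; two cheeks 34 mm apart hold the key's collar. Origin on the underside, 15 mm behind the foot's centre.
- jig: Fixed grey board 160 (x) x 220 (y) x 15 mm, origin in the middle of its underside. The screw's vertical axis stands at x = 0, y = +50 mm; the panel's nest is centred at x = 0, y = -52 mm, with black fences 6 mm high.
- recess (a point): Centre of the mouth of the square recess in the flat top of the 36 mm square brass screw head, 66 mm above the table. Recess 15.5 x 15.5 mm, 20 mm deep, 3 mm chamfer at the mouth, sides parallel to this point's x and y; z up, x along the red bar. When the key is fully home its collar lies flat on the head: key's origin is at this point.
- screw (a joint): Turn of the captive screw with its keeper bar, rad, growing clockwise seen from above. 0 and 1.5 are the stops; at 1.5 the bar lies over the panel, pointing along the jig's -y. It starts between 0.15 and 0.45. It has a steady friction of 0.1 N m and stays where it is left. The key has about 6 degrees of play in the recess.
- keeper: Brass screw head, flange (50 mm across) and red keeper bar (16 mm wide, 8 mm thick, reaching 75 mm from the axis, its underside 31 mm above the table), all turning together; origin on the screw axis, 30 mm above the table, x along the bar. Must not be touched by the fingers.
- panel: Loose painted wooden panel 110 x 80 x 14 mm with coloured stripes, in the jig's nest; origin in the middle of its underside. Leave alone.
- jar: White plastic jar, 56 mm across, 65 mm high, origin under its centre. Leave alone.
- dropper: Amber dropper bottle with a black bulb, 32 mm across, 90 mm high, origin under its centre. Leave alone.
- dish: White ceramic bowl, 90 mm across, 30 mm high, origin under its centre. Leave alone.
- brush: Brush 170 mm long lying on the table, origin under its middle. Leave alone.
There are look-alikes about, which are no part of the job. Of the things shaped like the rest, the wooden one is meant. Leave any pink or purple look-alike of the key alone.

How it is judged:
On the way, in this order (a step that is already met when the one before it is completed fails the run):
1. the key stands fully home in the recess, let go by the fingers, before the screw is turned (screw below 0.8 rad) (horizontal distance between key_collar and recess below 0.003 m and z of key_collar in the frame of recess between -0.004 and 0.003 m and angle between the x axis of key and the z axis of recess, either way round below 0.07 rad and contact force between the fingers and key below 0.1 N and value of joint screw below 0.8 rad), for 0.3 s.
2. the screw is being turned past 0.9 rad with the key home in the recess and held in the fingers (horizontal distance between key_collar and recess below 0.003 m and z of key_collar in the frame of recess between -0.004 and 0.003 m and angle between the x axis of key and the z axis of recess, either way round below 0.07 rad and value of joint screw above 0.9 rad and contact force between the fingers and key above 0.5 N), for 0.05 s.
At the end, for the whole second after the job is handed in: Screw past 1.35 rad (stop at 1.5), keeper bar over the panel; key standing in the recess by itself, upright within 0.07 rad, its collar within 3 mm of the head and its centre, let go and at rest; panel within 10 mm of its start (horizontal distance between key_collar and recess below 0.003 m and z of key_collar in the frame of recess between -0.004 and 0.003 m and angle between the x axis of key and the z axis of recess, either way round below 0.07 rad and contact force between the fingers and key below 0.1 N and value of joint screw above 1.35 rad and velocity of joint screw below 0.05 rad/s and linear speed of key below 0.02 m/s and distance of panel from where it was at the start of the episode below 0.01 m); the robot touches nothing.
It fails at once if the fingers push on the screw head or the keeper bar (over 2 N) (contact force between the fingers and keeper above 2 N).
It fails at once if the panel moves more than 10 mm (distance of panel from where it was at the start of the episode above 0.01 m).
It fails at once if the jar, dropper bottle, dish or brush moves more than 25 mm (distance of any of jar, dropper, dish, brush from where it was at the start of the episode above 0.025 m).
It also fails if it takes over 51 s, if anything falls off the work surface, if the arm or the gripper's body presses on something with over 40 N, if the wrist force passes 120 N, or if a joint passes its speed limit or range.

## Working session

There is one attempt and no reset: what is moved stays moved. The work goes in short steps, Python scripts to look and compute and a shell command to move; the robot and the scene stay as the last step left them, time stands still between calls to the robot, and variables do not carry over. Pictures are saved under pics/ and viewed, at most 10 in all, crops included, and the job is handed in when it is done.

```bash
ls; mkdir -p pics
python3 - <<'E'
from workcell import ctrl
import cv2,numpy as np
s=ctrl.sense(); print(s['time'],s['ee_pos'],s['eef_rot'],ctrl.tip_reach)
for n in ['scene','top','wrist']:
    m=ctrl.camera_model(n); print(n,np.round(m['mtx'],1).tolist(),m['D'],np.round(m['position'],4),np.round(m['rotation'],4).tolist())
    cv2.imwrite(f'pics/{n}0.png',ctrl.read_camera(n)[:,:,::-1])
E
```

```text
pics
0.0 [0.2366128  0.52338647 0.22161164] [ 2.10784538e-01  9.77532098e-01 -8.59640855e-04 -3.70493263e-04] 0.008
scene [[435.0, 0.0, 320.8], [0.0, 435.0, 239.8], [0.0, 0.0, 1.0]] [0.03033112 0.         0.         0.         0.        ] [1.1558 0.4107 0.7879] [0.3813, 0.8269, -0.3752, -0.1733]
top [[533.1, 0.0, 307.9], [0.0, 533.1, 246.1], [0.0, 0.0, 1.0]] [-0.09015764  0.          0.          0.          0.        ] [ 0.2954 -0.1094  1.2554] [-0.6966, 0.7095, -0.0778, 0.0733]
wrist [[350.1, 0.0, 319.4], [0.0, 350.1, 234.3], [0.0, 0.0, 1.0]] [0.00344057 0.         0.         0.         0.        ] [0.1774 0.5505 0.3842] [0.834, 0.5388, 0.0639, 0.1005]
```

View pics/top0.png

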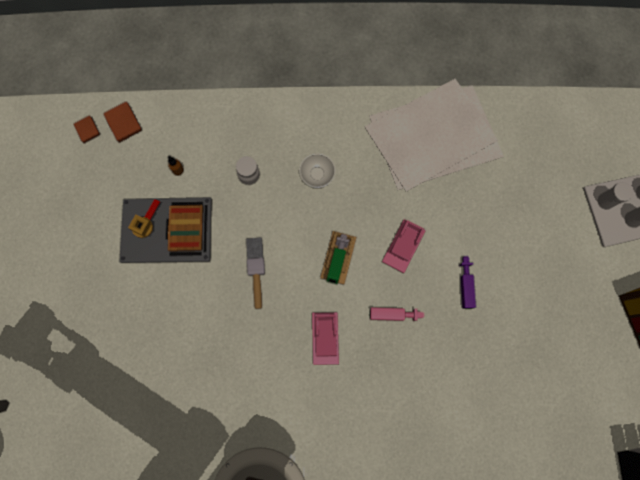

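View pics/scene0.png

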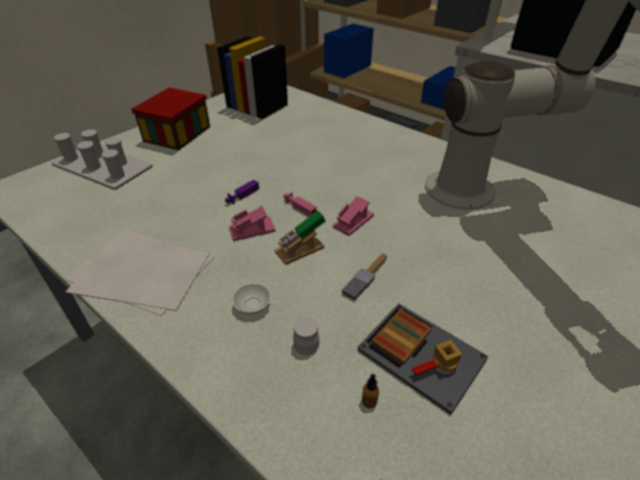

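The top view shows the key on the wooden rest at about (338,262), handle towards the robot. The jig is at (166,230), with the brass head at (141,227) and the red bar pointing up-right. The scene view shows the key at (305,230) and the brass head at (448,353).

```bash
cat > h.py <<'E'
import cv2,numpy as np
from workcell import ctrl
from scipy.spatial.transform import Rotation as R
def cam(n):
    m=ctrl.camera_model(n); r=np.array(m['rotation'],float)
    return np.array(m['mtx']),np.array(m['D']),np.array(m['position']),(R.from_quat(r).as_matrix() if r.size==4 else r)
def rays(c,px):
    K,D,p,M=c
    u=cv2.undistortPoints(np.array(px,float).reshape(-1,1,2),K,D).reshape(-1,2)
    d=np.c_[u,np.ones(len(u))]@M.T
    return p,d/np.linalg.norm(d,axis=1)[:,None]
def plane(c,px,z):
    p,d=rays(c,px); return p+d*((z-p[2])/d[:,2])[:,None]
def tri(cs,pxs):
    A=np.zeros((3,3));b=np.zeros(3);L=[]
    for c,px in zip(cs,pxs):
        p,d=rays(c,[px]); P=np.eye(3)-np.outer(d[0],d[0]); A+=P;b+=P@p;L.append((p,P))
    x=np.linalg.solve(A,b); return x,[np.linalg.norm(P@(x-p)) for p,P in L]
def proj(c,X):
    K,D,p,M=c
    return cv2.projectPoints((np.atleast_2d(X)-p)@M,np.zeros(3),np.zeros(3),K,D)[0].reshape(-1,2)
def mask(im,lo,hi,box=None):
    h=cv2.cvtColor(im,cv2.COLOR_RGB2HSV); m=cv2.inRange(h,np.array(lo),np.array(hi))
    if box is not None:
        k=np.zeros_like(m);x0,y0,x1,y1=box;k[y0:y1,x0:x1]=255;m&=k
    return m
def big(m):
    cs=cv2.findContours(m,cv2.RETR_EXTERNAL,cv2.CHAIN_APPROX_NONE)[0]; return max(cs,key=cv2.contourArea)
def cen(c):
    M=cv2.moments(c); return np.array([M['m10'],M['m01']])/M['m00']
E
python3 - <<'E'
from h import *
G=((50,120,25),(90,255,255)); 
cs=[];pg=[]; pr=[]
for n,bk,br in [('top',(315,225,365,300),(115,190,165,245)),('scene',(270,195,335,265),(400,330,470,390))]:
    im=cv2.imread(f'pics/{n}0.png')[:,:,::-1].copy(); c=cam(n); cs.append(c)
    k=big(mask(im,*G,bk)); pg.append(cen(k)); print(n,'green',cen(k),cv2.minAreaRect(k))
    k=big(mask(im,(0,200,60),(6,255,255),br)|mask(im,(174,200,60),(180,255,255),br)); pr.append(cen(k)); print('red',cen(k),cv2.minAreaRect(k))
    k=big(mask(im,(14,120,60),(30,255,255),br)); pr.append(cen(k)); print('brass',cen(k),cv2.minAreaRect(k))
print('key',tri(cs,pg)); print('red',tri(cs,[pr[0],pr[2]])); print('brass',tri(cs,[pr[1],pr[3]]))
print('jig',plane(cs[0],[(122,198),(211,198),(211,262),(120,262)],.015).round(4).tolist())
print('dark hole?',plane(cs[0],[(141,226)],.066))
E
```

```text
top green [335.90960452 264.4904982 ] ((335.783447265625, 265.01861572265625), (11.550251007080078, 33.49943923950195), 15.068490028381348)
red [152.05102041 208.91326531] ((152.09434509277344, 208.83021545410156), (5.827714920043945, 20.202743530273438), 29.05460548400879)
brass [139.66720604 226.11326861] ((140.70001220703125, 226.60003662109375), (22.360679626464844, 20.124608993530273), 26.56505012512207)
scene green [309.6266456  223.94260137] ((309.3934326171875, 223.67210388183594), (13.315836906433105, 28.936338424682617), 50.19443130493164)
red [424.5567503  366.97252091] ((424.934326171875, 366.83111572265625), (7.197147369384766, 23.81789779663086), 68.74949645996094)
brass [409.95884215 341.67933062] ((414.5, 345.5), (31.0, 29.0), 90.0)
key (array([ 0.50798514, -0.1809898 ,  0.07552992]), [np.float64(0.0009299626074064483), np.float64(0.000929962607406489)])
red (array([0.65803241, 0.25267771, 0.03533836]), [np.float64(0.0011665884236640616), np.float64(0.0011665884236640362)])
brass (array([0.62547362, 0.23803282, 0.06700614]), [np.float64(0.03549552755761043), np.float64(0.03549552755761052)])
jig [[0.6941, 0.3339, 0.015], [0.6893, 0.1137, 0.015], [0.5307, 0.1104, 0.015], [0.5343, 0.3296, 0.015]]
dark hole? [[0.60869374 0.26665222 0.066     ]]
```

```bash
cat >> h.py <<'E'
from scipy.linalg import logm,expm
def pose():
    s=ctrl.sense(); T=np.eye(4); T[:3,:3]=R.from_quat(s['eef_rot']).as_matrix(); T[:3,3]=s['ee_pos']; return T
def tool(pos,z,y):
    z=np.array(z,float);z/=np.linalg.norm(z);y=np.array(y,float);y-=z*(y@z);y/=np.linalg.norm(y)
    T=np.eye(4);T[:3,:3]=np.c_[np.cross(y,z),y,z];T[:3,3]=pos;return T
def plan(T,N,T0=None):
    T0=pose() if T0 is None else T0
    S=expm(np.real(logm(np.linalg.inv(T0)@T))/N)
    w=R.from_matrix(S[:3,:3]).as_rotvec()
    print(N,'rows of',(S[:3,3]*100).round(2).tolist(),w.round(3).tolist(),'|shift mm',np.linalg.norm(S[:3,3])*1e3,'deg',np.degrees(np.linalg.norm(w)))
    print(' mid',(T0@np.linalg.matrix_power(S,N//2))[:3,3].round(3))
E
python3 - <<'E'
from h import *
c=cam('wrist');T=pose()
print('cam in tool',T[:3,:3].T@(c[2]-T[:3,3]),'axes',(T[:3,:3].T@c[3]).round(3).tolist())
x=T[:3,0]; a=T.copy(); a[:3,3]=np.array([.611,.269,.165])-.055*np.array([x[0],x[1],0])
print(a[:3,3]); plan(a,7)
E
```

```text
cam in tool [ 6.51878673e-02  1.02465072e-05 -1.62458687e-01] axes [[0.001, -0.972, -0.237], [1.0, 0.001, 0.0], [0.0, -0.237, 0.972]]
[0.66111323 0.24633584 0.165     ]
7 rows of [-7.16, -1.11, 0.81] [-0.0, 0.0, 0.0] |shift mm 72.86869102460386 deg 3.47204703959831e-16
 mid [0.419 0.405 0.197]
```

```bash
python3 -m handwheel '[[[-6.2,-0.97,0.71,0,0,0,-1],[-6.2,-0.97,0.71,0,0,0,-1],[-6.2,-0.97,0.71,0,0,0,-1],[-6.2,-0.97,0.71,0,0,0,-1],[-6.2,-0.97,0.71,0,0,0,-1],[-6.2,-0.97,0.71,0,0,0,-1],[-6.2,-0.97,0.71,0,0,0,-1],[-6.2,-0.97,0.71,0,0,0,-1],[0,0,0,0,0,0,-1],[0,0,0,0,0,0,-1]]]'
python3 - <<'E'
from h import *
import pickle
s=ctrl.sense();c=cam('wrist');im=ctrl.read_camera('wrist');pickle.dump((s,c,im),open('w1.pkl','wb'))
cv2.imwrite('pics/w1.png',im[:,:,::-1]);print(s['joint_positions'],s['ee_pos'],s['eef_rot'],proj(c,[.611,.269,.066]))
E
```

```text
time: 1.4
ee_pos: [0.6519, 0.2519, 0.1659]
eef_rot: [0.211, 0.978, -0.0, -0.001]
contact_force: [0.7, 0.1, -0.4]
opening: 0.999
gripper_force: 0.0
[ 1.96075886e-01  5.17164337e-01  1.26048180e+00  5.32477245e-04
  1.36525208e+00 -9.49903170e-01] [0.65192012 0.25189878 0.16586957] [ 2.10868244e-01  9.77514240e-01 -2.01386818e-05 -7.02586067e-04] [[317.73279478 178.09092577]]
```

View pics/w1.png

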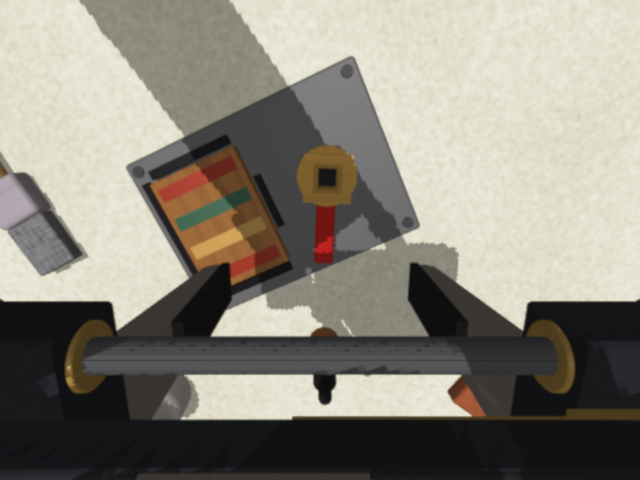

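Wrist view: recess's dark square at (327,177), red bar straight down the image to (325,262), panel at (220,215).

```bash
python3 -m handwheel '[[[0,-5,0,0,0,0,-1],[0,-4,-0.5,0,0,0,-1],[0,0,0,0,0,0,-1],[0,0,0,0,0,0,-1]]]'
python3 - <<'E'
from h import *
import pickle
s=ctrl.sense();c=cam('wrist');im=ctrl.read_camera('wrist');pickle.dump((s,c,im),open('w2.pkl','wb'))
cv2.imwrite('pics/w2.png',im[:,:,::-1])
D=[pickle.load(open(f'w{i}.pkl','rb')) for i in (1,2)]
cs=[d[1] for d in D];ps=[];rb=[]
for s_,c_,im_ in D:
    g=proj(c_,[.611,.269,.066])[0].astype(int); b=(g[0]-35,g[1]-30,g[0]+45,g[1]+30)
    m=mask(im_,(0,0,0),(180,255,50),b)
    best=None
    for k in cv2.findContours(m,cv2.RETR_EXTERNAL,cv2.CHAIN_APPROX_NONE)[0]:
        print(cen(k) if cv2.contourArea(k)>20 else '',cv2.contourArea(k),cv2.minAreaRect(k))
        a=cv2.contourArea(k)
        if 60<a<1000 and (best is None or a>best[0]): best=(a,k)
    ps.append(np.array(cv2.minAreaRect(best[1])[0]))
    k=big(mask(im_,(0,180,80),(6,255,255),(g[0]-45,g[1]+15,g[0]+55,g[1]+110))|mask(im_,(174,180,80),(180,255,255),(g[0]-45,g[1]+15,g[0]+55,g[1]+110)))
    rb.append(cen(k)); print('red',cen(k),cv2.minAreaRect(k))
    v=cv2.fitLine(k,cv2.DIST_L2,0,.01,.01).ravel(); P=plane(c_,[v[2:]-20*v[:2],v[2:]+20*v[:2]],.039); d=P[1]-P[0]; print('bar az',np.degrees(np.arctan2(d[1],d[0])))
H=tri(cs,ps);Q=tri(cs,rb); print('hole',ps,H,'red',Q)
print([plane(c_,[p],.066).round(4) for c_,p in zip(cs,ps)])
d=Q[0]-H[0]; print('az hole-red',np.degrees(np.arctan2(d[1],d[0])),np.hypot(*d[:2]))
E
```

```text
time: 1.95
ee_pos: [0.6152, 0.1712, 0.1721]
eef_rot: [0.21, 0.978, 0.0, 0.0]
contact_force: [0.9, 0.6, -0.1]
opening: 1.004
gripper_force: 0.0
[326.91040843 176.9486166 ] 253.0 ((327.0, 177.0), (16.0, 16.0), 90.0)
red [324.08850056 234.05505449] ((324.0945739746094, 234.0421142578125), (17.256471633911133, 55.72802734375), 2.2025980949401855)
bar az 153.92994035901307
[438.73004695 176.52464789] 142.0 ((438.8692626953125, 176.546142578125), (10.542951583862305, 16.248550415039062), 7.125016689300537)
red [424.58012468 231.91529153] ((424.6219482421875, 231.9024200439453), (18.22120475769043, 55.98878860473633), 6.340191841125488)
bar az 153.08103939558822
hole [array([327., 177.]), array([438.8692627 , 176.54614258])] (array([0.61399119, 0.27545179, 0.05476761]), [np.float64(2.296687294872337e-05), np.float64(2.2966872948827655e-05)]) red (array([0.65874156, 0.25321978, 0.03499059]), [np.float64(0.00021876835552765632), np.float64(0.0002187683555277104)])
[array([[0.6131, 0.2756, 0.066 ]]), array([[0.6117, 0.2723, 0.066 ]])]
az hole-red -26.418203890448407 0.049968570593226284
```

Run:
```python
from h import *
r=np.radians
def az(a,p=0): return np.array([np.cos(r(a))*np.cos(r(p)),np.sin(r(a))*np.cos(r(p)),-np.sin(r(p))])
W=tool([.46,.02,.26],[0,0,-1],az(-15)); plan(W,8)
z=az(-16,55); V=tool(np.array([.505,-.18,.085])-.12*z,z,az(-106)); print(V[:3,3]); plan(V,9,W)
im=cv2.imread('pics/top0.png')[:,:,::-1].copy(); c=cam('top'); k=big(mask(im,(50,120,25),(90,255,255),(315,225,365,300)))
v=cv2.fitLine(k,cv2.DIST_L2,0,.01,.01).ravel(); P=[plane(c,[v[2:]+t*v[:2]],h)[0] for t,h in((-14,.075),(14,.075))]; d=P[0]-P[1]; print('key az',np.degrees(np.arctan2(d[1],d[0])),np.hypot(*d[:2]))
print(ctrl.sense()['joint_positions'])
```

```text
8 rows of [-0.7, -2.86, -1.1] [0.0, -0.0, 0.176] |shift mm 31.442676730850128 deg 10.09489201276001
 mid [0.565 0.067 0.216]
[ 0.43883715 -0.16102811  0.18329825]
9 rows of [-1.71, 1.53, 0.56] [-0.054, 0.053, 0.17] |shift mm 23.589429462972422 deg 10.677996722357213
 mid [ 0.481 -0.067  0.235]
key az 164.3936544449193 0.06409619039485037
[ 8.23250058e-02  3.58895681e-01  1.45898423e+00  5.02023175e-04
  1.32283000e+00 -1.06551113e+00]
```

```bash
python3 -m handwheel '[[[-0.7,-2.86,-1.1,0,0,0.176,-1],[-0.7,-2.86,-1.1,0,0,0.176,-1],[-0.7,-2.86,-1.1,0,0,0.176,-1],[-0.7,-2.86,-1.1,0,0,0.176,-1],[-0.7,-2.86,-1.1,0,0,0.176,-1],[-0.7,-2.86,-1.1,0,0,0.176,-1],[-0.7,-2.86,-1.1,0,0,0.176,-1],[-0.7,-2.86,-1.1,0,0,0.176,-1],[-1.54,1.38,0.5,-0.049,0.048,0.153,-1],[-1.54,1.38,0.5,-0.049,0.048,0.153,-1],[-1.54,1.38,0.5,-0.049,0.048,0.153,-1],[-1.54,1.38,0.5,-0.049,0.048,0.153,-1],[-1.54,1.38,0.5,-0.049,0.048,0.153,-1],[-1.54,1.38,0.5,-0.049,0.048,0.153,-1],[-1.54,1.38,0.5,-0.049,0.048,0.153,-1],[-1.54,1.38,0.5,-0.049,0.048,0.153,-1],[-1.54,1.38,0.5,-0.049,0.048,0.153,-1],[-1.54,1.38,0.5,-0.049,0.048,0.153,-1],[0,0,0,0,0,0,-1]]]'
python3 - <<'E'
from h import *
import pickle
s=ctrl.sense();c=cam('wrist');im=ctrl.read_camera('wrist');pickle.dump((s,c,im),open('w3.pkl','wb'))
cv2.imwrite('pics/w3.png',im[:,:,::-1])
print(s['joint_positions'],pose().round(3))
E
```

```text
time: 4.38
ee_pos: [0.4373, -0.1616, 0.1815]
eef_rot: [0.944, -0.131, 0.3, 0.042]
contact_force: [0.1, 1.7, 0.8]
opening: 1.002
gripper_force: 0.0
[-0.836414   -0.65491778  2.45829929  0.42312295  0.84378831  0.80576855] [[ 0.785 -0.271  0.557  0.438]
 [-0.219 -0.963 -0.159 -0.162]
 [ 0.579  0.002 -0.815  0.183]
 [ 0.     0.     0.     1.   ]]
```

View pics/w3.png

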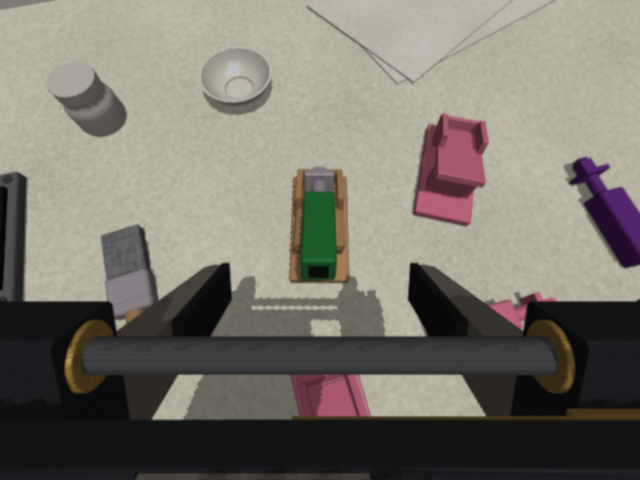

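The wrist view shows the key's handle on the wooden rest. Its top face spans about x 302–336 and y 192–262, and the butt face is centred at (319,270). It is well centred between the fingers.

```bash
python3 -m handwheel '[[[1.5,0,2,0,0,0,-1],[1.5,0,2,0,0,0,-1],[0,0,0,0,0,0,-1]]]'
python3 - <<'E'
from h import *
import pickle
s=ctrl.sense();c=cam('wrist');im=ctrl.read_camera('wrist');pickle.dump((s,c,im),open('w4.pkl','wb'))
D=[pickle.load(open(f'w{i}.pkl','rb')) for i in (3,4)]
o=[]
for s_,c_,im_ in D:
    g=proj(c_,[.50,-.179,.085])[0].astype(int); x0,y0=g-[70,120]
    o.append(cv2.resize(im_[max(y0,0):y0+200,x0:x0+140],None,fx=2.8,fy=2.8,interpolation=cv2.INTER_CUBIC)); print(x0,y0)
cv2.imwrite('pics/w34.png',np.hstack(o)[:,:,::-1]); print([k.shape for k in o])
E
```

```text
time: 4.8
ee_pos: [0.4853, -0.1753, 0.168]
eef_rot: [0.944, -0.129, 0.301, 0.042]
contact_force: [-0.1, 0.7, 0.2]
opening: 1.003
gripper_force: 0.0
248 116
248 173
[(560, 392, 3), (560, 392, 3)]
```

View pics/w34.png

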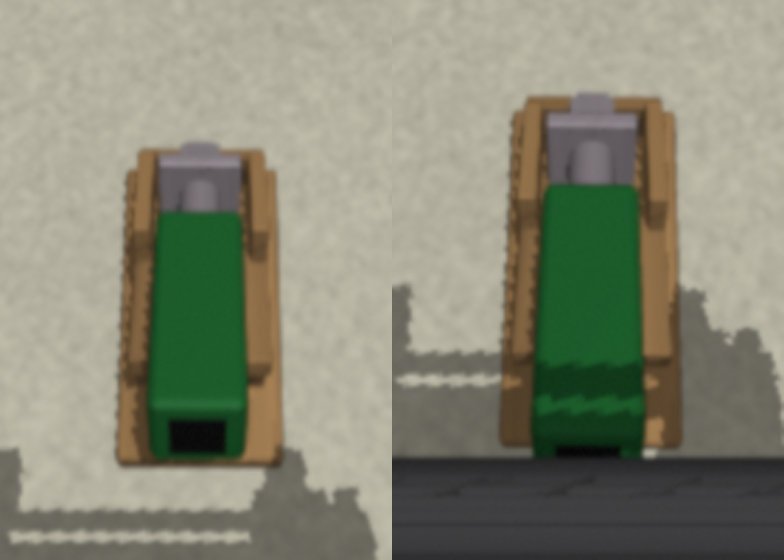

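Both crops show the handle's front top edge at y=213 and y=186, and the collar's top edge at y=156 and y=115. The butt's top edge is at y=404 in the left crop.

Run:
```python
from h import *
import pickle
D=[pickle.load(open(f'w{i}.pkl','rb')) for i in (3,4)]
cs=[d[1] for d in D]; O=[np.array([248,116]),np.array([248,173])]
f=lambda i,x,y:np.array([x,y])/2.8+O[i]-.3
F=[]
for n,a,b in [('fL',(160,213),(152,186)),('fR',(241,213),(246,186)),('cL',(160,156),(156,115)),('cR',(240,156),(245,115)),('bL',(150,404),(143,408)),('bR',(246,404),(251,408))]:
    x,e=tri(cs,[f(0,*a),f(1,*b)]); F.append(x); print(n,x.round(4),np.round(e,4))
fm=(F[0]+F[1])/2; print('front width',np.linalg.norm(F[0]-F[1]),np.linalg.norm(F[2]-F[3]),fm)
w=F[1]-F[0]; print('az from width',np.degrees(np.arctan2(w[1],w[0]))+90)
cm=(F[2]+F[3])/2; print('collar',cm); bm=(F[4]+F[5])/2; print('len',np.linalg.norm(bm-fm),(bm-fm))
# back edge by 20deg slope: find t along handle from fm for ray in view 3
for a in (-15,-16,-17):
    d=-np.array([np.cos(np.radians(a))*np.cos(.349),np.sin(np.radians(a))*np.cos(.349),-np.sin(.349)])
    p,u=rays(cs[0],[f(0,197.5,404)]); u=u[0]
    t,s=np.linalg.lstsq(np.c_[d,-u],p-fm,rcond=None)[0]; print(a,'len',t,'miss',np.linalg.norm(fm+t*d-p-s*u))
# independent: top camera
im=cv2.imread('pics/top0.png')[:,:,::-1].copy(); c=cam('top'); k=big(mask(im,(50,120,25),(90,255,255),(315,225,365,300))); print(cv2.boxPoints(cv2.minAreaRect(k)).tolist(), proj(c,[fm,bm]))
```

```text
fL [ 0.5468 -0.1789  0.0783] [0.0005 0.0005]
fR [ 0.5402 -0.2042  0.0774] [0.0001 0.0001]
cL [ 0.5726 -0.1858  0.0687] [0. 0.]
cR [ 0.5656 -0.2118  0.0682] [0.0001 0.0001]
bL [ 0.4886 -0.1605  0.0719] [0. 0.]
bR [ 0.4809 -0.1883  0.0714] [0.0001 0.0001]
front width 0.026209196796549344 0.026921669978484046 [ 0.54350218 -0.19153862  0.07787779]
az from width -14.740542368299984
collar [ 0.56910408 -0.19884282  0.0684648 ]
len 0.06148741339545146 [-0.05873277  0.01710378 -0.00621487]
-15 len 0.07570341057277964 miss 0.0015368847360685443
-16 len 0.0757256817258765 miss 0.0002950324214841402
-17 len 0.07570963729754072 miss 0.0009468321787981573
[[325.8524169921875, 279.6910400390625], [334.5614013671875, 247.34344482421875], [345.7144775390625, 250.34619140625], [337.0054931640625, 282.69378662109375]] [[339.83451049 248.99559494]
 [332.87440407 275.26575422]]
```

Run:
```python
from h import *
import pickle
D=[pickle.load(open(f'w{i}.pkl','rb')) for i in (3,4)]
cs=[d[1] for d in D]; O=[np.array([248,116]),np.array([248,173])]
f=lambda i,x,y:np.array([x,y])/2.8+O[i]-.3
for a,b in [((137,378),(518,358)),((258,376),(658,360)),((122,462),(503,445)),((280,462),(680,445))]:
    x,e=tri(cs,[f(0,*a),f(1,b[0]-392,b[1])]); 
    G=np.array([.4867,-.1753,.086]);k=np.array([.9033,-.259,-.342]);u=np.array([.329,-.094,.94]); print(x.round(4),np.round(e,4),'along',(x-G)@k,'up',(x-G)@u)
G=np.array([.4867,-.1753,.086]);k=np.array([.9033,-.259,-.342]); z=np.array([k[0]*np.cos(np.radians(55))/np.cos(np.radians(20)),k[1]*np.cos(np.radians(55))/np.cos(np.radians(20)),-np.sin(np.radians(55))])
left=np.array([.2756,.9613,0])
plan(tool(G+.010*z,z,-left),5)
```

```text
[ 0.5095 -0.1592  0.0381] [0.0006 0.0006] along 0.0328284424794514 up -0.039072951629984226
[ 0.4964 -0.1986  0.0456] [0.0004 0.0004] along 0.028666906403568393 up -0.032577635270997586
[ 0.4884 -0.1472  0.0157] [0.0004 0.0004] along 0.018346894206123645 up -0.0681430004116659
[ 0.4735 -0.2013  0.0144] [0.0002 0.0002] along 0.01935116702430452 up -0.06920774687093614
5 rows of [-0.91, -0.01, 1.56] [-0.0, -0.001, 0.001] |shift mm 18.11582481469919 deg 0.10043985056967829
 mid [ 0.488 -0.176  0.132]
```

```bash
python3 -m handwheel '[[[-1.5,0,0.6,0,0,0,-1],[-1.5,0,1.2,0,0,0,-1],[-1.5,0,2,0,0,0,-1],[0,0,2,0,0,0,-1],[0,0,2,0,0,0,-1],[0,0,0,0,0,0,-1],[0,0,0,0,0,0,1],[0,0,0,0,0,0,1],[0,0,0,0,0,0,1],[0,0,0,0,0,0,1],[0,0,0,0,0,0,1],[0,0,0,0,0,0,1],[0,0,0,0,0,0,1]]]' 40
python3 - <<'E'
from h import *
print(pose().round(4)[:3])
E
```

```text
time: 6.48
ee_pos: [0.4919, -0.1783, 0.0779]
eef_rot: [0.944, -0.131, 0.301, 0.043]
contact_force: [1.2, -0.1, 0.5]
opening: 0.303
gripper_force: 39.9
[[ 0.7842 -0.2735  0.5569  0.4919]
 [-0.222  -0.9619 -0.1597 -0.1783]
 [ 0.5794  0.0016 -0.8151  0.0779]]
```

```bash
python3 -m handwheel '[[[1.74,0,-2.44,0,0,0,1],[1.74,0,-2.44,0,0,0,1],[1.74,0,-2.44,0,0,0,1]]]'
cat >> h.py <<'E'
def az(a,p=0):
    a,p=np.radians(a),np.radians(p); return np.array([np.cos(a)*np.cos(p),np.sin(a)*np.cos(p),-np.sin(p)])
def keyT(C,psi,pitch):  # key pose: x along key, y = tool y direction (right of psi)
    T=np.eye(4);x=az(psi,pitch);y=az(psi-90);T[:3,:3]=np.c_[x,y,np.cross(x,y)];T[:3,3]=C;return T
Tp=np.array([[.7842,-.2735,.5569,.4919],[-.222,-.9619,-.1597,-.1783],[.5794,.0016,-.8151,.0779],[0,0,0,1]])
K2T=np.linalg.inv(keyT([.5655,-.1978,.0557],-15.9,20))@Tp  # tool in key frame
E
python3 - <<'E'
from h import *
print(K2T.round(4))
W=keyT([.5,.05,.27],0,0); A=keyT([.0,.0,.0],69,55)@K2T; A[:3,3]=[.48,.03,.30]; plan(A,10)
B=keyT([.613,.275,.135],153.7,90)@K2T; print(B.round(3)); plan(B,10,A)
E
```

```text
time: 6.85
ee_pos: [0.4915, -0.1779, 0.1682]
eef_rot: [0.944, -0.131, 0.301, 0.043]
contact_force: [0.2, -0.5, -1.5]
opening: 0.307
gripper_force: 39.9
[[ 5.677e-01 -1.000e-04  8.232e-01 -7.910e-02]
 [-1.300e-03  1.000e+00  1.000e-03  1.400e-03]
 [-8.232e-01 -1.700e-03  5.678e-01  5.200e-03]
 [ 0.000e+00  0.000e+00  0.000e+00  1.000e+00]]
10 rows of [1.23, -1.93, -1.16] [0.046, -0.049, -0.143] |shift mm 25.604310741278624 deg 9.052927867791418
 mid [ 0.515 -0.077  0.241]
[[-0.739  0.442  0.509  0.618]
 [ 0.364  0.897 -0.251  0.274]
 [-0.568  0.    -0.823  0.214]
 [ 0.     0.     0.     1.   ]]
10 rows of [2.33, 2.08, 0.44] [-0.044, -0.049, -0.143] |shift mm 31.51805480089795 deg 9.036703405263015
 mid [0.592 0.133 0.273]
```

```bash
sed -i '$a K2T[1,3]=0' h.py
python3 -m handwheel '[[[1.23,-1.93,-1.16,0.046,-0.049,-0.143,1],[1.23,-1.93,-1.16,0.046,-0.049,-0.143,1],[1.23,-1.93,-1.16,0.046,-0.049,-0.143,1],[1.23,-1.93,-1.16,0.046,-0.049,-0.143,1],[1.23,-1.93,-1.16,0.046,-0.049,-0.143,1],[1.23,-1.93,-1.16,0.046,-0.049,-0.143,1],[1.23,-1.93,-1.16,0.046,-0.049,-0.143,1],[1.23,-1.93,-1.16,0.046,-0.049,-0.143,1],[1.23,-1.93,-1.16,0.046,-0.049,-0.143,1],[1.23,-1.93,-1.16,0.046,-0.049,-0.143,1],[0,0,0,0,0,0,1]]]'
python3 - <<'E'
from h import *
print(ctrl.sense()['joint_positions'].round(3) if hasattr(ctrl.sense()['joint_positions'],'round') else ctrl.sense()['joint_positions'])
B=keyT([.613,.275,.135],153.7,90)@K2T; plan(B,11)
E
```

```text
time: 8.22
ee_pos: [0.4807, 0.0313, 0.3002]
eef_rot: [0.823, 0.568, 0.004, -0.0]
contact_force: [0.1, 0.1, -0.8]
opening: 0.299
gripper_force: 39.9
[-0.191 -0.137  1.743  0.006  1.53   0.172]
11 rows of [2.08, 1.88, 0.41] [-0.04, -0.045, -0.13] |shift mm 28.379727325912366 deg 8.198841814823163
 mid [0.585 0.121 0.276]
```

```bash
python3 -m handwheel '[[[2.08,1.88,0.41,-0.04,-0.045,-0.13,1],[2.08,1.88,0.41,-0.04,-0.045,-0.13,1],[2.08,1.88,0.41,-0.04,-0.045,-0.13,1],[2.08,1.88,0.41,-0.04,-0.045,-0.13,1],[2.08,1.88,0.41,-0.04,-0.045,-0.13,1],[2.08,1.88,0.41,-0.04,-0.045,-0.13,1],[2.08,1.88,0.41,-0.04,-0.045,-0.13,1],[2.08,1.88,0.41,-0.04,-0.045,-0.13,1],[2.08,1.88,0.41,-0.04,-0.045,-0.13,1],[2.08,1.88,0.41,-0.04,-0.045,-0.13,1],[2.08,1.88,0.41,-0.04,-0.045,-0.13,1],[0,0,0,0,0,0,1],[0,0,0,0,0,0,1]]]'
python3 - <<'E'
from h import *
import pickle
s=ctrl.sense();T=pose();c=cam('wrist');im=ctrl.read_camera('wrist');pickle.dump((s,c,im),open('w5.pkl','wb'))
cs=cam('scene');im2=ctrl.read_camera('scene');pickle.dump((s,cs,im2),open('s5.pkl','wb'))
print(s['joint_positions'])
K=T@np.linalg.inv(K2T); print(K.round(4))
pts=[(K@[x,0,0,1])[:3] for x in(-108,0,.0,17.5) for x in [x/1000]]+[[.6135,.2755,.066]]
print(proj(c,pts).round(1).tolist(),proj(cs,pts).round(1).tolist())
x0,y0=proj(cs,[pts[1]])[0].astype(int)-[50,75]
z=cv2.resize(im2[y0:y0+120,x0:x0+80],None,fx=4,fy=4,interpolation=cv2.INTER_CUBIC)
print(x0,y0)
cv2.imwrite('pics/w5.png',np.hstack([im[:,170:490][:480],z])[:,:,::-1])
E
```

```text
time: 9.85
ee_pos: [0.6182, 0.2696, 0.2135]
eef_rot: [0.219, 0.929, -0.068, 0.291]
contact_force: [0.1, 0.5, -1.0]
opening: 0.302
gripper_force: 39.9
[ 0.4424195   0.2172164   1.66248044 -0.58696243  0.94465227 -0.3918614 ]
[[ 3.800e-03  4.474e-01  8.943e-01  6.138e-01]
 [-1.500e-03  8.943e-01 -4.474e-01  2.718e-01]
 [-1.000e+00  4.000e-04  4.100e-03  1.344e-01]
 [ 0.000e+00  0.000e+00  0.000e+00  1.000e+00]]
[[319.1, 335.5], [319.2, 175.1], [319.2, 175.1], [319.2, 158.4], [323.4, 115.4]] [[466.6, 286.9], [453.6, 326.8], [453.6, 326.8], [451.7, 332.6], [448.4, 349.5]]
403 251
```

View pics/w5.png

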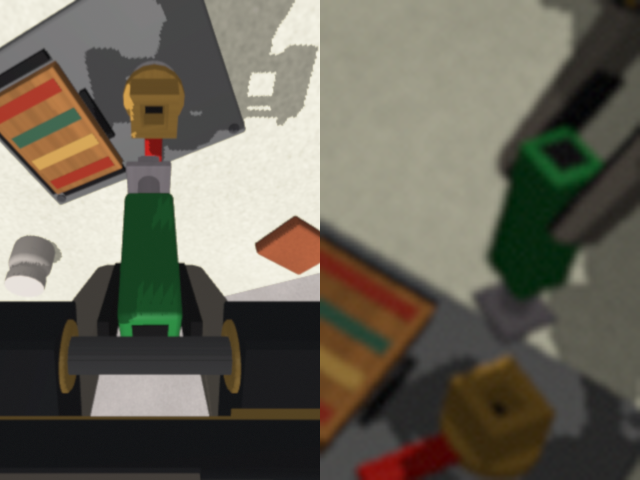

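Left half, wrist view: the key's tip is at (319,160) and the recess's dark centre at (323,110) in full-image pixels. Both are within a few pixels of my predictions. Right half, scene view: the key hangs upright above the brass head, whose hole is at (448,352).

Run:
```python
from h import *
import pickle
s,c,im=pickle.load(open('w5.pkl','rb'));_,cs,im2=pickle.load(open('s5.pkl','rb'))
ps=[]
for i,b in((im,(310,95,340,125)),(im2,(436,340,462,362))):
    g=cv2.cvtColor(i,cv2.COLOR_RGB2GRAY).astype(float); x0,y0,x1,y1=b; q=g[y0:y1,x0:x1]; th=q.min()+.35*(np.median(q)-q.min()); m=((q<th)*255).astype(np.uint8)
    k=big(m); p=cen(k)+[x0,y0]; ps.append(p); print(p,cv2.boundingRect(k),q.min(),np.median(q))
print(tri([c,cs],ps)); d=[rays(k,[p]) for k,p in zip((c,cs),ps)]
print([plane(k,[p],.056).round(4) for k,p in zip((c,cs),ps)],[plane(k,[p],.066).round(4) for k,p in zip((c,cs),ps)])
K=keyT([.6137,.275,.089],153.7,90); plan(K@K2T,3)
```

```text
[323.5 109.5] (6, 12, 16, 6) 17.0 86.0
[447.22222222 352.44444444] (10, 12, 3, 2) 17.0 52.0
(array([0.61396504, 0.27529065, 0.05645495]), [np.float64(0.0001240381527433622), np.float64(0.00012403815274336207)])
[array([[0.6142, 0.2753, 0.056 ]]), array([[0.6136, 0.2751, 0.056 ]])] [array([[0.6092, 0.2777, 0.066 ]]), array([[0.621 , 0.2769, 0.066 ]])]
3 rows of [0.93, 0.08, 1.24] [-0.001, 0.002, -0.002] |shift mm 15.491600710281794 deg 0.13537182022714453
 mid [0.619 0.271 0.199]
```

```bash
python3 -m handwheel '[[[0.93,0.08,1.24,-0.001,0.002,-0.002,1],[0.93,0.08,1.24,-0.001,0.002,-0.002,1],[0.93,0.08,1.24,-0.001,0.002,-0.002,1],[0,0,0,0,0,0,1],[0,0,0,0,0,0,1]]]'
python3 - <<'E'
from h import *
import pickle
T=pose();c=cam('wrist');im=ctrl.read_camera('wrist');cs=cam('scene');im2=ctrl.read_camera('scene')
K=T@np.linalg.inv(K2T); print(K.round(4),ctrl.sense()['contact_force'])
pts=[(K@[x/1000,0,0,1])[:3] for x in(-108,0,17.5)]+[[.614,.2753,.066]]
P=proj(c,pts);Q=proj(cs,pts);print(P.round(1).tolist(),Q.round(1).tolist())
a=im[75:195,255:385];b=im2[290:380,400:490]
cv2.imwrite('pics/w6.png',np.hstack([cv2.resize(a,(390,360),interpolation=2),cv2.resize(b,(360,360),interpolation=2)])[:,:,::-1])
E
```

```text
time: 10.58
ee_pos: [0.6167, 0.2735, 0.1661]
eef_rot: [0.214, 0.931, -0.067, 0.288]
contact_force: [-1.6, -0.6, -1.1]
opening: 0.302
gripper_force: 40.0
[[-3.800e-03  4.391e-01  8.984e-01  6.117e-01]
 [-8.000e-04  8.984e-01 -4.391e-01  2.757e-01]
 [-1.000e+00 -2.400e-03 -3.000e-03  8.690e-02]
 [ 0.000e+00  0.000e+00  0.000e+00  1.000e+00]] [-1.87387561  0.82900605 -1.63085759]
[[319.0, 335.5], [319.2, 175.1], [319.2, 158.4], [320.2, 158.1]] [[463.0, 306.0], [451.0, 342.6], [449.3, 347.9], [448.2, 349.6]]
```

View pics/w6.png

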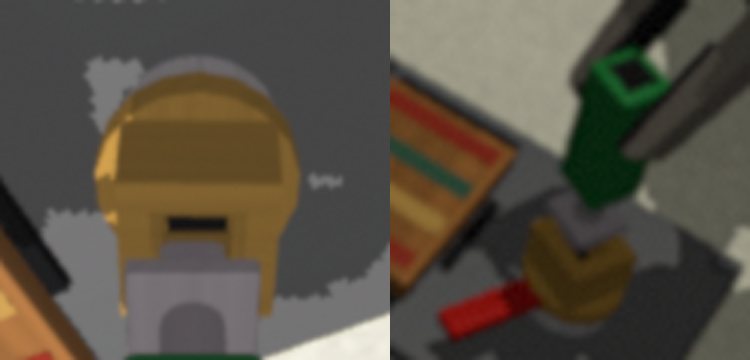

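Left half: this view is upside-down, with the head's near face above. The tip sits just over the mouth at (319,155) and the hole centre is at about (321,158), a gap of roughly 1 mm. Right half: the key stands upright over the head.

Run:
```python
from h import *
plan(keyT([.6140,.2753,.080],153.9,90)@K2T,1)
plan(keyT([.6140,.2753,.065],153.9,90)@K2T,3,keyT([.6140,.2753,.080],153.9,90)@K2T)
```

```text
1 rows of [0.26, 0.03, 0.72] [-0.001, -0.003, 0.002] |shift mm 7.633485681857566 deg 0.19305038536956096
 mid [0.617 0.274 0.167]
3 rows of [0.28, -0.0, 0.41] [-0.0, -0.0, 0.0] |shift mm 5.000204507028587 deg 1.2698630620119504e-15
 mid [0.619 0.273 0.154]
```

```bash
python3 -m handwheel '[[[0.13,0.015,0.36,0,-0.0015,0.001,1],[0.13,0.015,0.36,0,-0.0015,0.001,1],[0,0,0,0,0,0,1],[0,0,0,0,0,0,1]]]'
python3 - <<'E'
from h import *
print((pose()@np.linalg.inv(K2T)).round(4)[:3],ctrl.sense()['contact_force'])
E
python3 -m handwheel '[[[0.28,0,0.41,0,0,0,1],[0,0,0,0,0,0,1]]]'
python3 - <<'E'
from h import *
print((pose()@np.linalg.inv(K2T)).round(4)[:3],ctrl.sense()['contact_force'])
E
```

```text
time: 11.18
ee_pos: [0.6207, 0.273, 0.1631]
eef_rot: [0.215, 0.929, -0.067, 0.293]
contact_force: [-5.0, -0.7, 9.8]
opening: 0.304
gripper_force: 40.0
[[ 0.0058  0.44    0.8979  0.6165]
 [-0.0016  0.898  -0.44    0.2752]
 [-1.      0.0011  0.0059  0.084 ]] [-4.98706419 -0.66952446  9.84383809]
time: 11.42
ee_pos: [0.6232, 0.2728, 0.1625]
eef_rot: [0.215, 0.928, -0.067, 0.296]
contact_force: [-8.6, -3.8, 21.9]
opening: 0.3
gripper_force: 40.0
[[ 0.0121  0.4395  0.8981  0.6195]
 [-0.0032  0.8982 -0.4395  0.2748]
 [-1.      0.0025  0.0124  0.0833]] [-8.58145247 -3.75978947 21.89292247]
```

```bash
python3 -m handwheel '[[[-0.6,0,-0.82,0,0,0,1],[0,0,0,0,0,0,1],[0,0,0,0,0,0,1]]]'
python3 - <<'E'
from h import *
import pickle
T=pose();K=T@np.linalg.inv(K2T); print(K.round(4)[:3],ctrl.sense()['contact_force'])
c=cam('wrist');im=ctrl.read_camera('wrist')
d=K[:3,2]; P=lambda x,o:proj(c,[(K@[x,0,o,1])[:3]])[0].round(1)
print('tip end near/far',P(.0175,-.00525),P(.0175,.00525),'collar near corner',P(0,-.014),'back',P(-.006,-.014),'hole',proj(c,[.614,.2753,.066]),'head near edge',proj(c,np.array([.614,.2753,.066])-.018*np.array([.898,-.44,0])))
cv2.imwrite('pics/w7.png',cv2.resize(im[75:195,255:385],(780,720)[0:2],interpolation=2)[:600,:,::-1])
E
```

```text
time: 11.8
ee_pos: [0.619, 0.2726, 0.1637]
eef_rot: [0.215, 0.93, -0.068, 0.29]
contact_force: [0.4, -0.6, -2.1]
opening: 0.3
gripper_force: 40.0
[[-1.000e-04  4.403e-01  8.978e-01  6.143e-01]
 [-1.200e-03  8.978e-01 -4.403e-01  2.748e-01]
 [-1.000e+00 -1.200e-03  5.000e-04  8.460e-02]] [ 0.36582339 -0.59949441 -2.10423945]
tip end near/far [319.2 151.7] [319.2 164.8] collar near corner [319.2 156.6] back [319.2 162.7] hole [[319.66305529 156.74948879]] head near edge [[319.74462144 132.93794077]]
```

View pics/w7.png

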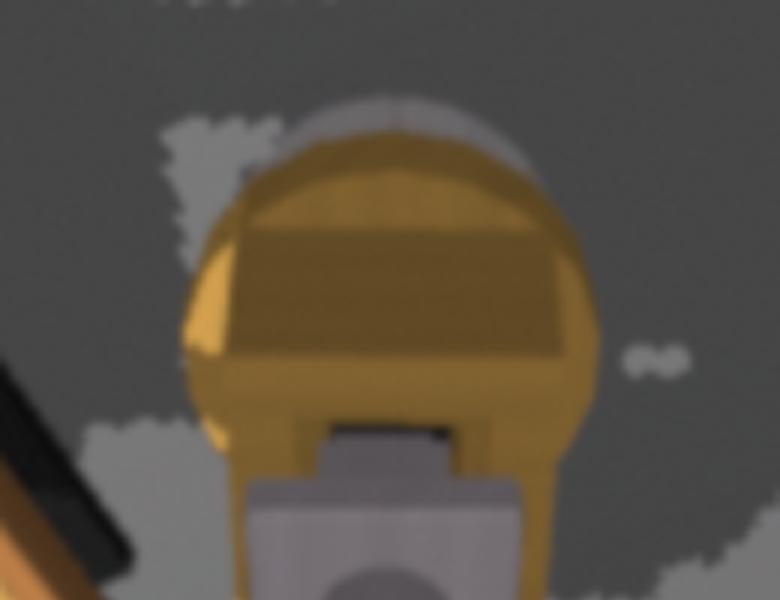

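The wrist close-up shows the tip at the mouth, with its near edge at (319.5,147), the collar's near edge at y=154.7 and the head's near edge at y=134.2. The tip sits about 1 px left of the hole centre. I'll work out the key's offset in the hand from these points and the scene view.

```bash
python3 - <<'E'
from h import *
T=pose();c=cam('wrist');cs=cam('scene')
K7=T@np.linalg.inv(K2T)
K6=np.array([[-.0038,.4391,.8984,.6117],[-.0008,.8984,-.4391,.2757],[-1,-.0024,-.003,.0869],[0,0,0,1]])
# camera at w6 relative to tool same -> express in key frame via current K7
def Pw(x,y,z): return proj(c,[(K7@[x,y,z,1])[:3]])[0]
def Ps(x,y,z): return proj(cs,[(K6@[x,y,z,1])[:3]])[0]
print('w7/w6 pred collar near front',Pw(0,-.014,-.014),Pw(0,.014,-.014),'obs y154.7(w7)','x',255+245/6,255+522/6)
print(' tip14 near',Pw(.014,0,-.007),'tip end near',Pw(.0175,0,-.00525))
for y in(-.014,.014):
  for z in(-.014,.014): print('scene corner',y,z,Ps(0,y,z).round(1))
print('scene butt',[Ps(-.108,y,z).round(1).tolist() for y in(-.014,.014) for z in(-.014,.014)])
E
python3 - <<'E'
from h import *
import pickle
im=ctrl.read_camera('scene');pickle.dump(im,open('s7.pkl','wb'))
cs=cam('scene');K7=pose()@np.linalg.inv(K2T)
k=big(mask(im,(50,100,20),(90,255,255),(430,270,500,350))); q=cv2.approxPolyDP(k,2,True).reshape(-1,2); print('green',q.tolist(),cv2.boundingRect(k))
P=lambda x,y,z:proj(cs,[(K7@[x,y,z,1])[:3]])[0].round(1).tolist()
print([P(-.108,y,z) for y in(-.014,.014) for z in(-.014,.014)],[P(-.028,y,z) for y in(-.014,.014) for z in(-.014,.014)])
E
```

```text
w7/w6 pred collar near front [295.97425929 156.54414405] [342.46736511 156.64400397] obs y154.7(w7) x 295.8333333333333 342.0
 tip14 near [319.20836424 152.60209834] tip end near [319.20483273 151.68299987]
scene corner -0.014 -0.014 [452.6 334.7]
scene corner -0.014 0.014 [440.6 339.4]
scene corner 0.014 -0.014 [461.6 345.8]
scene corner 0.014 0.014 [449.4 350.8]
scene butt [[464.5, 298.0], [451.5, 302.8], [474.7, 309.2], [461.4, 314.3]]
green [[460, 302], [449, 307], [444, 334], [450, 342], [461, 336], [462, 332], [458, 332], [455, 326], [468, 313]] (444, 302, 25, 41)
[[463.3, 299.4], [450.2, 304.1], [473.3, 310.7], [460.1, 315.6]] [[454.2, 327.1], [442.0, 331.8], [463.4, 338.3], [451.0, 343.3]]
```

```bash
python3 -m handwheel '[[[0,0,0,0,0,0,1],[0,0,0,0,0,0,1]]]'
python3 - <<'E'
from h import *
print((pose()@np.linalg.inv(K2T)).round(4)[:3],ctrl.sense()['contact_force'])
E
python3 -m handwheel '[[[0,0,0,0,0,0,1],[0,0,0,0,0,0,1]]]'
python3 - <<'E'
from h import *
K=pose()@np.linalg.inv(K2T);print(K.round(4)[:3],ctrl.sense()['contact_force'])
plan(keyT([.6140,.2753,.0835],153.9,90)@K2T,1)
E
```

```text
time: 12.15
ee_pos: [0.6192, 0.2728, 0.1643]
eef_rot: [0.215, 0.93, -0.067, 0.29]
contact_force: [1.4, -0.5, -1.1]
opening: 0.303
gripper_force: 40.0
[[ 6.000e-04  4.402e-01  8.979e-01  6.146e-01]
 [-1.200e-03  8.979e-01 -4.402e-01  2.749e-01]
 [-1.000e+00 -8.000e-04  1.100e-03  8.520e-02]] [ 1.39468173 -0.46395349 -1.09319389]
time: 12.4
ee_pos: [0.6194, 0.2728, 0.1647]
eef_rot: [0.215, 0.93, -0.067, 0.29]
contact_force: [0.0, -0.0, -0.5]
opening: 0.298
gripper_force: 40.0
[[ 1.000e-03  4.402e-01  8.979e-01  6.148e-01]
 [-9.000e-04  8.979e-01 -4.402e-01  2.750e-01]
 [-1.000e+00 -4.000e-04  1.400e-03  8.560e-02]] [ 0.00071672 -0.04936426 -0.5318672 ]
1 rows of [0.18, -0.01, 0.13] [-0.001, 0.001, -0.0] |shift mm 2.2071619202016897 deg 0.08331980960005429
 mid [0.619 0.273 0.165]
```

```bash
python3 -m handwheel '[[[0.06,0.04,-0.04,0,0,0,1],[0.17,0,0.25,0,0,0,1],[0.17,0,0.25,0,0,0,1],[0,0,0,0,0,0,1],[0,0,0,0,0,0,1],[0,0,0,0,0,0,1]]]'
python3 - <<'E'
from h import *
K=pose()@np.linalg.inv(K2T);print(K.round(4)[:3],ctrl.sense()['contact_force'])
E
```

```text
time: 13.15
ee_pos: [0.6195, 0.2735, 0.1592]
eef_rot: [0.215, 0.93, -0.067, 0.291]
contact_force: [3.1, -0.9, 0.4]
opening: 0.301
gripper_force: 40.0
[[ 2.300e-03  4.400e-01  8.979e-01  6.151e-01]
 [-8.000e-04  8.980e-01 -4.400e-01  2.757e-01]
 [-1.000e+00  3.000e-04  2.500e-03  8.010e-02]] [ 3.09622304 -0.88511095  0.41356459]
```

```bash
python3 -m handwheel '[[[0.13,0,0.28,0,0,0,1],[0.17,0,0.25,0,0,0,1],[0,0,0,0,0,0,1],[0,0,0,0,0,0,1],[0,0,0,0,0,0,1]]]'
python3 - <<'E'
from h import *
K=pose()@np.linalg.inv(K2T);print(K.round(4)[:3],ctrl.sense()['contact_force'])
E
```

```text
time: 13.78
ee_pos: [0.6192, 0.273, 0.152]
eef_rot: [0.215, 0.93, -0.067, 0.29]
contact_force: [4.7, -0.9, -3.0]
opening: 0.3
gripper_force: 40.0
[[ 2.000e-04  4.404e-01  8.978e-01  6.145e-01]
 [-1.300e-03  8.978e-01 -4.404e-01  2.752e-01]
 [-1.000e+00 -1.100e-03  8.000e-04  7.280e-02]] [ 4.73267346 -0.9487777  -2.97564373]
```

```bash
python3 -m handwheel '[[[0.11,0,0.29,0,0,0,1],[0.17,0,0.25,0,0,0,1],[0,0,0,0,0,0,1],[0,0,0,0,0,0,1],[0,0,0,0,0,0,1]]]'
python3 - <<'E'
from h import *
K=pose()@np.linalg.inv(K2T);print(K.round(4)[:3],ctrl.sense()['contact_force'],ctrl.sense()['ft_torque'])
E
```

```text
time: 14.4
ee_pos: [0.6204, 0.2731, 0.1495]
eef_rot: [0.215, 0.93, -0.068, 0.291]
contact_force: [-7.2, -2.3, 13.0]
opening: 0.302
gripper_force: 40.0
[[ 3.100e-03  4.408e-01  8.976e-01  6.160e-01]
 [-1.800e-03  8.976e-01 -4.408e-01  2.752e-01]
 [-1.000e+00 -3.000e-04  3.700e-03  7.030e-02]] [-7.21873546 -2.25536061 13.03972333] [-0.94264225  0.60592658 -0.51416935]
```

Run:
```python
from h import *
import pickle
c=cam('wrist');im=ctrl.read_camera('wrist');cs=cam('scene');im2=ctrl.read_camera('scene');pickle.dump((c,im,cs,im2),open('w8.pkl','wb'))
cv2.imwrite('pics/w8.png',np.hstack([cv2.resize(im[95:195,255:385],(520,400),interpolation=2),cv2.resize(im2[300:380,425:475],(250,400),interpolation=2)])[:,:,::-1])
```

```text
(no output)
```

View pics/w8.png

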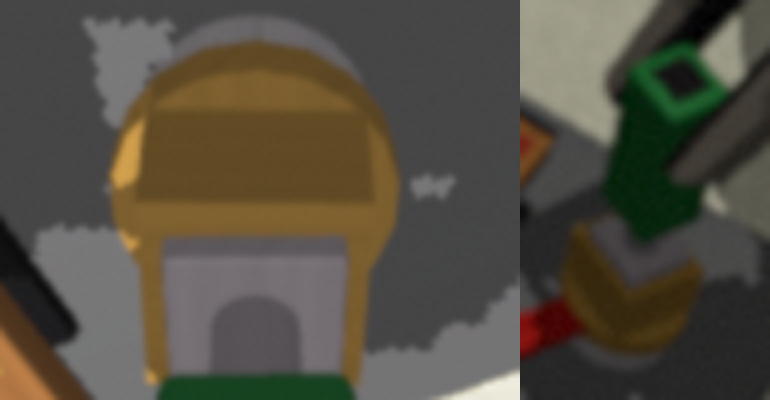

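The collar appears to sit on the head, centred sideways: its near edge is at y=235 against the head edge at y=203, and the scene view shows it flush. I'll centre it slightly, press down and then check.

```bash
python3 -m handwheel '[[[0.12,0,-0.08,0,0,0,1],[0.11,0,0.16,0,0,0,1],[0,0,0,0,0,0,1],[0,0,0,0,0,0,1]]]'
python3 - <<'E'
from h import *
K=pose()@np.linalg.inv(K2T);print(K.round(4)[:3],ctrl.sense()['contact_force'],ctrl.sense()['ft_torque'])
E
```

```text
time: 15.0
ee_pos: [0.6202, 0.2734, 0.1494]
eef_rot: [0.215, 0.929, -0.068, 0.293]
contact_force: [-7.8, -4.2, 17.6]
opening: 0.299
gripper_force: 40.0
[[ 0.0057  0.4408  0.8975  0.616 ]
 [-0.0029  0.8976 -0.4408  0.2754]
 [-1.     -0.      0.0065  0.0702]] [-7.79809453 -4.21187332 17.61119162] [-1.57426657  0.25039349 -0.73982455]
```

```bash
python3 -m handwheel '[[[0,0,0,0,0,0,0.7],[0,0,0,0,0,0,0.0],[0,0,0,0,0,0,-1],[0,0,0,0,0,0,-1],[0,0,0,0,0,0,-1],[0,0,0,0,0,0,-1],[0,0,-2,0,0,0,-1],[0,0,-3,0,0,0,-1],[0,0,-4,0,0,0,-1],[0,0,0,0,0,0,-1],[0,0,0,0,0,0,-1]]]'
python3 - <<'E'
from h import *
import pickle
c=cam('wrist');im=ctrl.read_camera('wrist');cs=cam('scene');im2=ctrl.read_camera('scene');pickle.dump((c,im,cs,im2),open('w9.pkl','wb'))
print(pose().round(3))
H=keyT([.614,.2753,.066],153.9,90)
P=lambda q,x,y,z:proj(q,[(H@[x,y,z,1])[:3]])[0].round(1).tolist()
print('pred home wrist collar',P(c,0,0,0),'butt',P(c,-.108,0,0),'butt corners',[P(c,-.108,a,b) for a in(-.014,.014) for b in(-.014,.014)])
for q,i in((c,im),(cs,im2)):
    k=big(mask(i,(50,90,15),(90,255,255))); print('green',cv2.boundingRect(k),cv2.minAreaRect(k),cv2.approxPolyDP(k,2,True).reshape(-1,2).tolist())
    print('front',[P(q,-.028,a,b) for a in(-.014,.014) for b in(-.014,.014)],'butt',[P(q,-.108,a,b) for a in(-.014,.014) for b in(-.014,.014)])
a=im[60:360,140:500]; cv2.imwrite('pics/w9.png',np.hstack([cv2.resize(a,(480,400)),cv2.resize(im2[290:380,425:475],(250,400),interpolation=2)])[:,:,::-1])
E
```

```text
time: 16.38
ee_pos: [0.5725, 0.296, 0.2185]
eef_rot: [0.215, 0.93, -0.067, 0.29]
contact_force: [0.4, -0.6, -0.9]
opening: 1.006
gripper_force: 0.0
[[-0.74   0.439  0.509  0.572]
 [ 0.36   0.898 -0.251  0.295]
 [-0.568 -0.002 -0.823  0.217]
 [ 0.     0.     0.     1.   ]]
pred home wrist collar [318.8, 168.4] butt [318.6, 267.8] butt corners [[296.9, 254.9], [298.7, 279.5], [340.2, 255.0], [338.4, 279.6]]
green (299, 179, 40, 100) ((318.5, 228.5), (99.0, 39.0), 90.0) [[306, 179], [303, 181], [301, 198], [300, 273], [303, 276], [327, 278], [336, 275], [338, 265], [335, 181]]
front [[301.2, 176.1], [302.4, 201.8], [336.3, 176.2], [335.1, 201.9]] butt [[296.9, 254.9], [298.7, 279.5], [340.2, 255.0], [338.4, 279.6]]
green (443, 309, 26, 39) ((455.2214660644531, 327.9152526855469), (19.258258819580078, 39.5563850402832), 16.927513122558594) [[461, 309], [450, 313], [443, 335], [450, 347], [461, 342], [468, 319]]
front [[452.6, 333.1], [440.5, 337.8], [461.7, 344.3], [449.3, 349.2]] butt [[461.3, 306.1], [448.5, 310.9], [471.2, 317.4], [458.1, 322.4]]
```

View pics/w9.png

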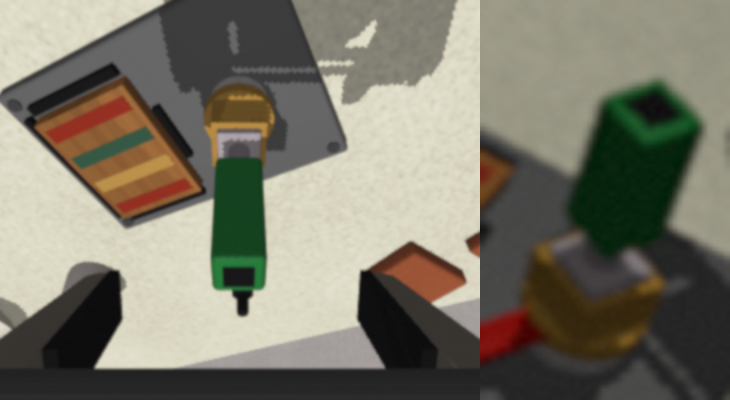

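The key stands upright and home on its own. The green contour spans (299..339, 179..279), matching the home prediction, and the bar has not turned. Next is a vertical fresh grasp.

Run:
```python
from h import *
A=tool([.6143,.2757,.245],[0,0,-1],az(63.9)); plan(A,5)
```

```text
5 rows of [-1.08, 0.01, -0.2] [-0.0, 0.121, 0.0] |shift mm 10.96835556575144 deg 6.917693664074065
 mid [0.587 0.288 0.232]
```

```bash
python3 -m handwheel '[[[-1.08,0.01,-0.2,0,0.121,0,-1],[-1.08,0.01,-0.2,0,0.121,0,-1],[-1.08,0.01,-0.2,0,0.121,0,-1],[-1.08,0.01,-0.2,0,0.121,0,-1],[-1.08,0.01,-0.2,0,0.121,0,-1],[0,0,0,0,0,0,-1],[0,0,0,0,0,0,-1],[0,0,0,0,0,0,-1],[0,0,0,0,0,0,-1]]]'
python3 - <<'E'
from h import *
import pickle
s=ctrl.sense();c=cam('wrist');im=ctrl.read_camera('wrist');T=pose();print(T.round(4)[:3],s['joint_positions'])
plan(tool([.6143,.2757,.135],[0,0,-1],az(63.9)),5)
k=big(mask(im,(50,90,15),(90,255,255))); print(cv2.boundingRect(k),cv2.minAreaRect(k))
H=keyT([.614,.2753,.066],153.9,90)
print([proj(c,[(H@[-.108,a,b,1])[:3]])[0].round(1).tolist() for a in(-.014,.014) for b in(-.014,.014)])
E
```

```text
time: 17.6
ee_pos: [0.6137, 0.2769, 0.2468]
eef_rot: [0.224, 0.974, -0.0, 0.0]
contact_force: [0.7, 0.5, -0.6]
opening: 1.0
gripper_force: 0.0
[[-8.991e-01  4.377e-01  4.000e-04  6.139e-01]
 [ 4.377e-01  8.991e-01 -5.000e-04  2.768e-01]
 [-6.000e-04 -3.000e-04 -1.000e+00  2.469e-01]] [ 2.45164082e-01  3.98180135e-01  1.25961418e+00 -6.52818357e-04
  1.48371465e+00 -8.72725136e-01]
5 rows of [-0.02, -0.02, 2.24] [-0.0, 0.0, 0.0] |shift mm 22.381965441152037 deg 0.029444168100017168
 mid [0.614 0.276 0.202]
(298, 210, 40, 56) ((317.5, 237.5), (55.0, 39.0), 90.0)
[[297.1, 226.9], [297.6, 265.5], [337.8, 227.0], [337.2, 265.7]]
```

```bash
python3 -m handwheel '[[[-0.02,-0.02,2.24,0,0,0,-1],[-0.02,-0.02,2.24,0,0,0,-1],[-0.02,-0.02,2.24,0,0,0,-1],[-0.02,-0.02,2.24,0,0,0,-1],[-0.02,-0.02,2.24,0,0,0,-1],[0,0,0,0,0,0,-1],[0,0,0,0,0,0,-1],[0,0,0,0,0,0,1],[0,0,0,0,0,0,1],[0,0,0,0,0,0,1],[0,0,0,0,0,0,1],[0,0,0,0,0,0,1],[0,0,0,0,0,0,1],[0,0,0,0,0,0,1]]]' 30
python3 - <<'E'
from h import *
print(pose().round(4)[:3],ctrl.sense()['ft_torque'])
E
```

```text
time: 19.4
ee_pos: [0.615, 0.2748, 0.1347]
eef_rot: [0.225, 0.974, -0.0, 0.0]
contact_force: [0.1, 0.1, -0.0]
opening: 0.306
gripper_force: 30.0
[[-8.986e-01  4.388e-01 -0.000e+00  6.150e-01]
 [ 4.388e-01  8.986e-01 -3.000e-04  2.748e-01]
 [-1.000e-04 -3.000e-04 -1.000e+00  1.347e-01]] [ 0.02994964 -0.01839087 -0.0419842 ]
```

Held without side load. Now I'll turn it.

```bash
python3 -m handwheel '[[[0,0,0,0,0,0.12,1],[0,0,0,0,0,0.12,1],[0,0,0,0,0,0.12,1],[0,0,0,0,0,0.12,1],[0,0,0,0,0,0.12,1],[0,0,0,0,0,0.12,1],[0,0,0,0,0,0,1],[0,0,0,0,0,0,1]]]'
python3 - <<'E'
from h import *
T=pose();print(T.round(4)[:3],np.degrees(np.arctan2(T[1,1],T[0,1])),ctrl.sense()['contact_force'],ctrl.sense()['ft_torque'])
E
```

```text
time: 20.4
ee_pos: [0.6144, 0.2743, 0.1347]
eef_rot: [0.553, 0.833, -0.001, -0.0]
contact_force: [-2.9, -3.2, 2.9]
opening: 0.302
gripper_force: 30.0
[[-3.881e-01  9.216e-01 -1.800e-03  6.144e-01]
 [ 9.216e-01  3.881e-01 -1.400e-03  2.743e-01]
 [-6.000e-04 -2.200e-03 -1.000e+00  1.347e-01]] 22.833311269403143 [-2.87654575 -3.20643374  2.86730121] [-0.69950728  1.07246351  0.0134011 ]
```

```bash
python3 -m handwheel '[[[0.03,0.05,0,0,0,0.1,1],[0,0,0,0,0,0.1,1],[0,0,0,0,0,0.1,1],[0,0,0,0,0,0.1,1],[0,0,0,0,0,0.08,1],[0,0,0,0,0,0.03,1],[0,0,0,0,0,0,1],[0,0,0,0,0,0,1]]]'
python3 - <<'E'
from h import *
T=pose();print(T.round(4)[:3],np.degrees(np.arctan2(T[1,1],T[0,1])),ctrl.sense()['contact_force'],ctrl.sense()['ft_torque'])
for n,br,C in(('scene',(380,320,470,400),1),('top',(115,190,195,260),1)):
    c=cam(n);im=ctrl.read_camera(n);m=mask(im,(0,200,60),(5,255,255),br)|mask(im,(175,200,60),(180,255,255),br)
    for k in cv2.findContours(m,0,1)[0]:
        if cv2.contourArea(k)>25: p=plane(c,[cen(k)],.037)[0]; print(n,cv2.contourArea(k),cen(k),p.round(3),'az',np.degrees(np.arctan2(p[1]-.2753,p[0]-.614)),np.hypot(p[1]-.2753,p[0]-.614))
E
```

```text
time: 21.4
ee_pos: [0.614, 0.2744, 0.1347]
eef_rot: [0.745, 0.667, -0.002, -0.0]
contact_force: [-6.7, -5.5, 5.6]
opening: 0.304
gripper_force: 30.0
[[ 0.1114  0.9938 -0.004   0.614 ]
 [ 0.9938 -0.1114 -0.0025  0.2744]
 [-0.0029 -0.0037 -1.      0.1347]] -6.396768324121656 [-6.69243326 -5.50327525  5.57128789] [-1.10318392  1.65388018  0.07117958]
scene 116.5 [422.981402   345.05722461] [0.616 0.226 0.037] az -87.86430233671892 0.0497528445975173
top 49.0 [181.73469388 244.07142857] [0.571 0.177 0.037] az -113.74661626233707 0.10792019732874412
top 88.5 [162.3126177  226.01506591] [0.615 0.224 0.037] az -88.55810639196507 0.05084480692843937
top 44.0 [183. 210.] [0.654 0.176 0.037] az -68.13022822021449 0.10674780736609334
```

```bash
python3 -m handwheel '[[[-0.06,-0.06,0,0,0,0.04,1],[0,0,0,0,0,0.03,1],[0,0,0,0,0,0,1],[0,0,0,0,0,0,1]]]'
python3 - <<'E'
from h import *
T=pose();print(T.round(4)[:3],np.degrees(np.arctan2(T[1,1],T[0,1])),ctrl.sense()['contact_force'],ctrl.sense()['ft_torque'])
for n,br,C in(('scene',(380,320,470,400),1),('top',(150,215,175,240),1)):
    c=cam(n);im=ctrl.read_camera(n);m=mask(im,(0,200,60),(5,255,255),br)|mask(im,(175,200,60),(180,255,255),br)
    for k in cv2.findContours(m,0,1)[0]:
        if cv2.contourArea(k)>25: p=plane(c,[cen(k)],.037)[0]; print(n,cv2.contourArea(k),cen(k),p.round(3),'az',np.degrees(np.arctan2(p[1]-.2753,p[0]-.614)),np.hypot(p[1]-.2753,p[0]-.614))
E
```

```text
time: 22.0
ee_pos: [0.6137, 0.2743, 0.1347]
eef_rot: [0.768, 0.64, -0.002, -0.0]
contact_force: [-5.4, -3.6, 4.6]
opening: 0.302
gripper_force: 30.0
[[ 0.18    0.9837 -0.0028  0.6137]
 [ 0.9837 -0.18   -0.0017  0.2743]
 [-0.0021 -0.0024 -1.      0.1347]] -10.37046340239384 [-5.39398192 -3.62655585  4.55401848] [-0.79939528  1.32154746  0.28549381]
scene 117.0 [423.17521368 344.38746439] [0.614 0.225 0.037] az -89.81057059951196 0.050254135635601244
top 94.5 [162.45149912 226.51146384] [0.614 0.224 0.037] az -89.93650828413666 0.05121248841232989
```

The moment rose to 0.29 N m, so the screw is at its stop, and the bar lies at about −90°. I'll ease off within the play, let go and retreat upward.

```bash
python3 -m handwheel '[[[-0.05,-0.07,0,0,0,-0.04,1],[0,0,0,0,0,0,1],[0,0,0,0,0,0,0.7],[0,0,0,0,0,0,0.3],[0,0,0,0,0,0,-0.5],[0,0,0,0,0,0,-1],[0,0,0,0,0,0,-1],[0,0,0,0,0,0,-1],[0,0,0,0,0,0,-1],[0,0,-2,0,0,0,-1],[0,0,-4,0,0,0,-1],[0,0,-5,0,0,0,-1],[0,0,0,0,0,0,-1],[0,0,0,0,0,0,-1],[0,0,0,0,0,0,-1]]]'
python3 - <<'E'
from h import *
print(pose().round(3)[:3],ctrl.sense()['contact_force'])
H=keyT([.614,.2753,.066],-93,90)
for n,br,gb in(('scene',(380,320,470,400),(420,270,500,380)),('top',(150,215,175,240),(115,190,195,260)),('wrist',None,None)):
    c=cam(n);im=ctrl.read_camera(n)
    if br:
      m=mask(im,(0,200,60),(5,255,255),br)|mask(im,(175,200,60),(180,255,255),br)
      for k in cv2.findContours(m,0,1)[0]:
        if cv2.contourArea(k)>25: p=plane(c,[cen(k)],.037)[0]; print(n,'red az',np.degrees(np.arctan2(p[1]-.2753,p[0]-.614)),np.hypot(p[1]-.2753,p[0]-.614))
    m=mask(im,(50,90,15),(90,255,255),gb)
    if m.any():
      k=big(m);print(n,'green',cv2.boundingRect(k),cv2.minAreaRect(k))
      print([[proj(c,[(H@[x,a,b,1])[:3]])[0].round(0).tolist() for a in(-.014,.014) for b in(-.014,.014)] for x in(-.028,-.108)])
E
```

```text
time: 23.98
ee_pos: [0.6131, 0.2742, 0.2431]
eef_rot: [0.756, 0.655, -0.001, -0.001]
contact_force: [-0.8, -0.5, 0.2]
opening: 0.999
gripper_force: 0.0
[[ 0.143  0.99  -0.003  0.613]
 [ 0.99  -0.143 -0.001  0.274]
 [-0.001 -0.003 -1.     0.243]] [-0.77539802 -0.51394108  0.16863167]
scene red az -89.8802216540808 0.0500476431060006
scene green (442, 308, 28, 40) ((455.2783203125, 327.4208068847656), (18.29669952392578, 39.0822868347168), 19.653823852539062)
[[[441.0, 341.0], [454.0, 350.0], [448.0, 332.0], [461.0, 341.0]], [[449.0, 314.0], [463.0, 323.0], [457.0, 306.0], [471.0, 314.0]]]
top red az -89.90785237085738 0.05132782218448302
top green (117, 205, 23, 22) ((128.4751434326172, 215.5276336669922), (26.832916259765625, 16.055152893066406), 41.987213134765625)
[[[140.0, 215.0], [128.0, 215.0], [139.0, 227.0], [127.0, 227.0]], [[129.0, 205.0], [116.0, 205.0], [128.0, 218.0], [115.0, 217.0]]]
wrist green (300, 209, 41, 56) ((319.5368347167969, 236.06771850585938), (54.96733093261719, 39.872859954833984), 88.02507019042969)
[[[336.0, 236.0], [334.0, 205.0], [306.0, 238.0], [303.0, 208.0]], [[341.0, 263.0], [338.0, 224.0], [301.0, 267.0], [297.0, 228.0]]]
```

```bash
python3 -c "
from workcell import ctrl
print(ctrl.hand_in())"
```

```text
the job is handed in; nothing more can be done
None
```

I handed the job in at about 24 s, but `hand_in()` returned no verdict: the key stands upright, home and released in the screw, the screw is at its clockwise stop, and the red keeper bar lies over the panel.

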